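# Empty the stones out of a returned water meter

### The job

A dug-out brass meter body has stones in it, under the loose green register cover that lies on its mouth. First lift the cover off and lay it flat, lug up, on the cork pad, then tip the meter body over the yellow grit tray so that all three stones fall into the tray, and stand the empty body upright on the black rubber mat. Set things down without dropping them, and leave the other things on the bench where they are.

Things in the scene. Friction and masses are not known exactly. Their poses are not given: they have to be found in the camera images.
- meter_body: Muddy brass meter body, 0.4 to 0.65 kg, loose: a round open cup 62 mm high, 60 mm across at foot and rim. Origin: centre of its underside; z up through the mouth. Two round pipe spuds, 27 mm across, stick out along +y and -y to 58 mm from the axis, centred 24 mm up. The gripper can hold its flats from straight above or leaning up to 45 degrees out over either spud.
- flats (a point): Grip point on the meter body's axis, 36 mm above its underside; axes as the body's. Two upright wrench flats lie at x = +30 and -30 mm from it (60 mm apart), 34 mm wide along y, from 10 to 52 mm above the underside.
- mouth (a point): Centre of the meter body's mouth, 62 mm above its underside; axes as the body's. Hollow: 52 mm wide here, 38 mm at its floor, which is 56 mm below. Stones roll out over the rim only once the body is tipped past level, about 100 to 115 degrees from upright; held leaning over one spud and tipped towards the other, the gripper itself need not go past level.
- register_cover: Green plastic register cover, about 70 g, lying loose on the meter rim; it is a disc 66 mm across and 14 mm thick with a lug on top, 14 mm wide along its x, 40 mm long along its y, rising from 14 to 36 mm above the underside. Origin: centre of the flat underside; z up. Grip the lug across x.
- grit_tray: Yellow open plastic tray fixed to the bench, 180 x 180 mm outside, walls 4 mm thick and 45 mm high, floor 4 mm thick. Origin: centre of its underside; x and y along its sides.
- rubber_mat: Black rubber mat, 150 x 150 mm, 5 mm thick, fixed. Origin: centre of its underside; x and y along its sides. The meter body is to stand here.
- cork_pad: Brown cork pad, 130 x 130 mm, 5 mm thick, fixed. Origin: centre of its underside; x and y along its sides. The cover is to lie here.
- lock_cap: Bystander: round steel meter lock cap, 48 mm across, 28 mm high, loose. Origin: centre of its underside.
- tailpiece: Bystander: bronze tailpiece standing on end, 42 mm across at its nut, 50 mm high, loose. Origin: centre of its underside.
- gasket: Bystander: black rubber ring, 48 mm across, 6 mm thick, loose. Origin: centre of its underside.
- wrench: Bystander: steel wrench 190 mm long lying at the back, loose.
- brush: Bystander: brush 180 mm long lying at the back, loose.
- cleaner: Bystander: blue bottle, 60 mm across, 110 mm high, at the left, loose. Origin: centre of its underside.
- mug: Bystander: blue mug, 76 mm across, 90 mm high, at the right, loose. Origin: centre of its underside.
- stone0: One of three rounded stones, about 18 mm across, 12 g, loose on the floor of the meter body's hollow. Origin: about its centre.
- stone1: One of three rounded stones, about 18 mm across, 12 g, loose on the floor of the meter body's hollow. Origin: about its centre.
- stone2: One of three rounded stones, about 18 mm across, 12 g, loose on the floor of the meter body's hollow. Origin: about its centre.

How it is judged:
By the outcome, as a careful person would: the job done as asked, in the order asked, and still so for the second after the job is handed in, with the robot touching nothing.
It also fails if it takes over 72 s, if anything falls off the work surface, if the arm or the gripper's body presses on something with over 40 N, if the wrist force passes 120 N, or if a joint passes its speed limit or range.

### The arm

A 6-joint arm with a two-finger parallel gripper is mounted at the origin on the work surface. World frame = base frame: x ahead of the robot, y to its left, z up, the work surface at z = 0. Lengths are in mm, angles in rad, forces in N, time in s.
With the tool pointing down it reaches from about 350 to 975 mm from the base axis. Payload 7.1 kg.
Tool frame: the origin (TCP) lies between the finger pads; the fingertips stand 17 mm ahead of it and the grasp point (between the pads) lies 2 mm behind it; z points along the fingers, y is the line along which they close (so a half turn about z gives the same grasp; the last joint's range is limited). The gripper opens to 88 mm and grips with 3 to 60 N. Pads are 20 mm wide; open, the fingers measure 115 mm over their backs; the gripper's body (75 mm by 178 mm) begins 61 mm behind the grasp point.
Start: joints at [-1.348, 0.423, 1.63, -0, 1.089, -0.019], TCP at [149.676, -606.797, 239.675] pointing down, gripper open.
Joint ranges: [-3, 3], [-0.9, 2.11], [0.09, 2.58], [-1.31, 4.45], [0.11, 2.69], [-2.54, 2.54]. Speed limits (rad/s): [2.39, 2.39, 3.01, 3.14, 3.14, 3.14].

### API

Orientations are given as a rotation vector (axis times angle).
In Python, from workcell import ctrl, get_image, get_obs, close_job gives the robot as it stands (ctrl), with the cameras as plain functions, the readings as plain functions and the job as plain functions.
- The arm moves only by the shell command python3 jog.py FILE [OPENING], which reads ROWS from the file FILE. ROWS is a JSON list of rows, 1 to 5 of them, each written [[dx, dy, dz], [rx, ry, rz]]: dx, dy, dz in mm, then a rotation vector rx, ry, rz in rad; each row shifts and turns the commanded pose from where the row before left it, along the tool's axes as they then stand; what a row does not reach is not made up. A row lasts 1/12 s, in which the tool goes at most 41.7 mm and 0.125 rad, less where a joint would pass 70% of its speed; a pose out of reach is approached as far as the arm can. OPENING is the finger opening in mm, set as the command begins (- or left out keeps the last). The fingers move at their own pace and stop on an object; the grip force is fixed at half the most. Time passes only in rows, so rows that do not move let the fingers close. It prints the time, the measured TCP pose, the force, the opening and the grip force at its end. Input that does not fit is refused with a message, and nothing moves.
- get_obs(): the state, without advancing time (a new reading comes with each control period).
- get_image(name): name is "scene" or "top" or "wrist"; returns a dict with "img" (384x512x3 uint8, red, green, blue), "fx", "fy", "cx", "cy" (pixels), "R" (3x3) and "t" (3): a world point X has camera coordinates R X + t. Camera axes: x right, y down, z forward; pixel columns grow to the right and rows downward; lengths in mm; the calibration is good to about 2 mm. A picture is of the moment at which its call begins. There is no depth.
- close_job(): hands the job in; it is judged then, once.
The state is a dict: "t": time; "qpos": joint angles; "qvel": joint speeds; "joint_torque": joint torques, N m; "ee_pos": TCP position; "orientation": TCP orientation; "ft_force": force on the tool from outside, world axes, zero at the start; "moment": the same for the moment, N m; "width": finger opening in mm; "grasp_force": force on a finger pad.
Only numpy, scipy, OpenCV 4.12 (cv2) and the standard library are available. Lean on these libraries where they do the work, as an engineer would, in place of code of your own. Each camera call takes 0.05 s, during which the arm holds its last target. There are 200 camera calls.

## Working session

There is one attempt and no reset: what is moved stays moved. The work goes in short steps, Python scripts to look and compute and a shell command to move; the robot and the scene stay as the last step left them, time stands still between calls to the robot, and variables do not carry over. Pictures are saved under pics/ and viewed, at most 10 in all, crops included, and the job is handed in when it is done.

```bash
ls; mkdir -p pics; python3 - <<'E'
from workcell import ctrl, get_image, get_obs, close_job
import cv2
o=get_obs();print(o)
for n in("scene","top"):
    d=get_image(n);print(n,d["fx"],d["fy"],d["cx"],d["cy"],d["R"],d["t"])
    cv2.imwrite(f"pics/{n}0.png",d["img"][:,:,::-1])
E
```

```text
jog.py
pics
workcell.py
{'t': 0.0, 'qpos': array([-1.34800653e+00,  4.23839951e-01,  1.63070729e+00, -5.18070014e-05,
        1.08860603e+00, -1.90082813e-02]), 'qvel': array([ 6.22002881e-04,  6.79178750e-05, -1.12348989e-04,  4.55076229e-04,
       -1.88944877e-03,  8.11384867e-04]), 'joint_torque': array([-2.65466202e-03, -5.44630086e+01, -2.73673278e+01,  6.42754231e-02,
        2.25981785e-02, -1.37319230e-04]), 'ee_pos': array([ 149.54182492, -606.284253  ,  238.89544835]), 'orientation': array([-3.11711981e+00, -3.78741752e-01,  3.20882061e-04]), 'ft_force': array([ 0.1225305 , -0.67641795, -0.06998462]), 'moment': array([ 0.01550242, -0.02813661,  0.04034511]), 'grasp_force': 0.0, 'width': 87.93246653322535}
scene 461.3244334404948 461.3244334404948 258.5526437883633 183.1449367718435 [[ 0.72129717  0.69247621  0.01439046]
 [ 0.58054515 -0.59311503 -0.5578368 ]
 [-0.37775352  0.41072041 -0.8298259 ]] [-418.089776   -311.7765698  1672.59616788]
top 357.13274027753425 357.13274027753425 249.5451378717309 185.79797676947118 [[ 0.02580842 -0.99896219 -0.03752966]
 [-0.9981043  -0.02365164 -0.05681906]
 [ 0.05587245  0.03892493 -0.99767887]] [   9.86716149  577.35885084 1033.53544004]
```

View pics/top0.png

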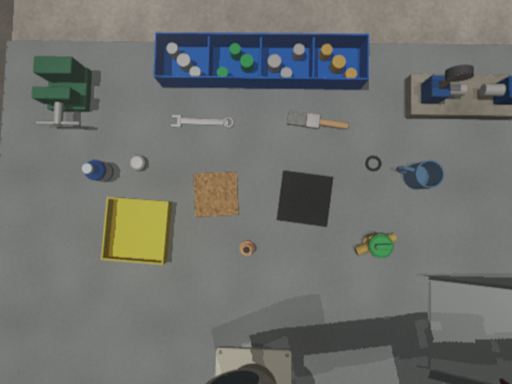

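View pics/scene0.png

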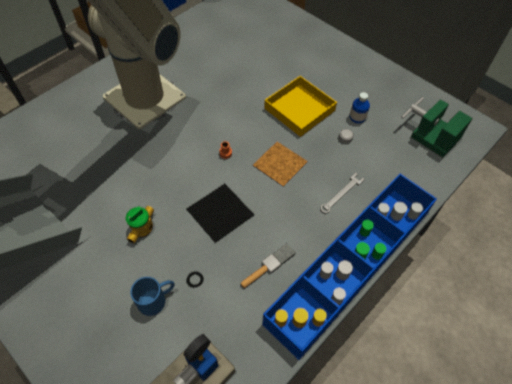

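Top view: meter with green cover at (380,245), tray (136,231), cork (216,194), mat (305,198), tailpiece (247,248), gasket (373,163), mug (425,175). The scene view agrees, with the cover at (138,217).

```bash
cat > h.py <<'E'
import numpy as np,cv2
from scipy.spatial.transform import Rotation as Ro
from workcell import ctrl, get_image, get_obs, close_job
def bp(d,uv,z):
    """pixels -> world points on plane height z"""
    uv=np.atleast_2d(uv).astype(float)
    r=np.c_[(uv[:,0]-d["cx"])/d["fx"],(uv[:,1]-d["cy"])/d["fy"],np.ones(len(uv))]
    R=np.array(d["R"]);t=np.array(d["t"]);C=-R.T@t;w=r@R
    return C+w*((z-C[2])/w[:,2])[:,None]
def proj(d,X):
    c=np.atleast_2d(X)@np.array(d["R"]).T+d["t"];return np.c_[c[:,0]/c[:,2]*d["fx"]+d["cx"],c[:,1]/c[:,2]*d["fy"]+d["cy"]]
def mask(d,lo,hi,box):
    m=cv2.inRange(cv2.cvtColor(d["img"],cv2.COLOR_RGB2HSV),lo,hi);k=np.zeros_like(m);x0,y0,x1,y1=box;k[y0:y1,x0:x1]=m[y0:y1,x0:x1];return k
def rect(d,m,z):
    p=np.argwhere(m)[:,::-1]
    w=bp(d,p,z)[:,:2].astype(np.float32);return cv2.minAreaRect(w),w.mean(0)
def off(goal,yaw_or_R):
    """shift in tool axes and rotvec from the measured pose to goal"""
    o=get_obs();R=Ro.from_rotvec(o["orientation"]);return R.inv().apply(np.array(goal)-o["ee_pos"]),(R.inv()*yaw_or_R).as_rotvec()
E
python3 - <<'E'
from h import *
d=get_image("top")
for n,lo,hi,b,z in[("tray",(22,120,60),(35,255,255),(95,185,180,275),45),("cork",(5,70,50),(22,255,255),(185,165,245,222),5),("mat",(0,0,0),(180,255,45),(270,165,340,232),5),("cover",(40,90,50),(85,255,255),(350,220,410,265),78),("tail",(0,70,60),(20,255,255),(235,235,260,262),45),("cap",(0,0,110),(180,60,255),(125,150,152,175),28)]:
    m=mask(d,lo,hi,b);r,c=rect(d,m,z);print(n,(m>0).sum(),np.round(r[0]),np.round(r[1]),round(r[2],1),np.round(c))
print(get_obs()["t"])
print("bottle,mug,gasket",bp(d,[[95,170],[423,175],[373,163]],50))
w=get_image("wrist");cv2.imwrite("pics/w0.png",w["img"][:,:,::-1])
o=get_obs();print(w["fx"],w["cx"],w["cy"],Ro.from_rotvec(o["orientation"]).as_matrix().round(2),"cam in tool",Ro.from_rotvec(o["orientation"]).inv().apply(-np.array(w["R"]).T@w["t"]-o["ee_pos"]).round(1))
E
```

```text
tray 4033 [440. 346.] [189. 179.] 87.2 [439. 346.]
cork 1868 [551. 125.] [129. 129.] 4.3 [551. 125.]
mat 63 [ 539. -160.] [ 98. 132.] 85.1 [ 531. -167.]
cover 456 [ 420. -337.] [64. 61.] 46.0 [ 421. -337.]
tail 143 [399.  27.] [39. 37.] 1.6 [400.  27.]
cap 587 [639. 355.] [71. 79.] 1.3 [640. 358.]
0.15
bottle,mug,gasket [[ 610.33144241  472.61443655   50.        ]
 [ 616.86065834 -462.31526679   50.        ]
 [ 647.70252615 -323.81390057   50.        ]]
303.72092326138164 254.0865159844229 190.07583821769265 [[ 0.97  0.24 -0.  ]
 [ 0.24 -0.97  0.  ]
 [ 0.   -0.   -1.  ]] cam in tool [  76.3    0.5 -144.9]
```

View pics/w0.png

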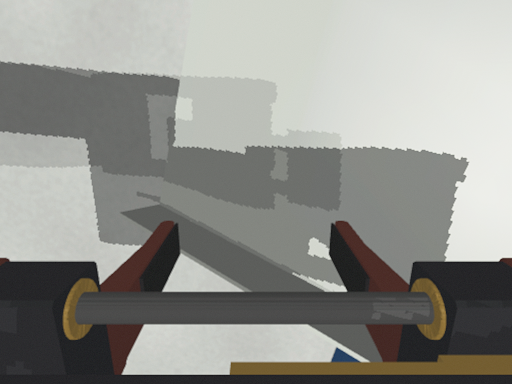

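The wrist view shows the fingers and shadows only, with no object in sight. I'll move so the camera looks at the meter.

```bash
echo '[[[30,-25,-5],[0,0,0]],[[30,-25,-5],[0,0,0]],[[30,-25,-5],[0,0,0]],[[30,-25,-5],[0,0,0]]]' > rows.txt && python3 jog.py rows.txt; echo '[[[30,-25,-5],[0,0,0]],[[30,-25,-5],[0,0,0]],[[30,-25,-5],[0,0,0]],[[30,-25,-5],[0,0,0]],[[0,0,0],[0,0,0]]]' > rows.txt && python3 jog.py rows.txt; python3 - <<'E'
from h import *
d=get_image("wrist");cv2.imwrite("pics/w1.png",d["img"][:,:,::-1]);print(get_obs()["ee_pos"],d["R"],proj(d,[420,-337,80]))
t=get_image("top")["img"][215:275,345:415,::-1];
E
```

```text
t: 0.53
ee_pos: [242.7, -479.4, 259.5]
orientation: [-3.118, -0.377, 0.0]
ft_force: [0.4, -0.6, -0.4]
width: 87.8
grasp_force: 0.0
t: 0.95
ee_pos: [337.7, -350.9, 280.5]
orientation: [-3.117, -0.386, -0.003]
ft_force: [-0.6, 0.0, -0.2]
width: 87.9
grasp_force: 0.0
[ 336.49800787 -352.88194149  280.21726943] [[ 2.44592953e-01 -9.69625849e-01  9.22817270e-06]
 [-9.31725773e-01 -2.35029835e-01  2.76853861e-01]
 [-2.68442491e-01 -6.77251015e-02 -9.60912035e-01]] [[259.57353689  95.7079983 ]]
```

View pics/w1.png

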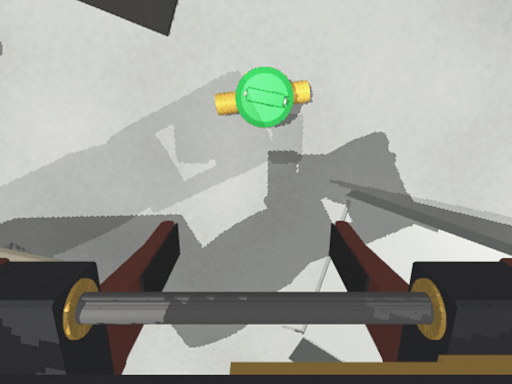

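The wrist view shows the cover centred at (265,97), with spuds out to (216,103) and (311,92). The lug runs about (247,95) to (288,100).

```bash
python3 - <<'E'
from h import *
d=get_image("wrist")
m=mask(d,(40,90,60),(85,255,255),(215,55,315,140));p=np.argwhere(m)[:,::-1]
c,r=cv2.minEnclosingCircle(p.astype(np.float32));e=cv2.fitEllipse(max(cv2.findContours(m,0,2)[0],key=len));print("cover",len(p),c,r,e,bp(d,[c,e[0]],74))
y=mask(d,(12,110,80),(36,255,255),(200,60,330,130));q=np.argwhere(y)[:,::-1]
for s in(q[q[:,0]<c[0]],q[q[:,0]>c[0]]): print("spud",len(s),s.min(0),s.max(0),bp(d,[s.mean(0)],30))
g=cv2.resize(d["img"][60:135,210:320,::-1],None,fx=7,fy=7,interpolation=cv2.INTER_CUBIC);cv2.imwrite("pics/c1.png",g)
t=get_image("top");m=mask(t,(0,0,0),(180,255,60),(270,165,340,232));print("mat",(m>0).sum(),rect(t,m,5));print(t["img"][198,305],t["img"][240,305])
E
```

```text
cover 2792 (261.5, 93.77586364746094) 30.477170944213867 ((261.3728942871094, 93.757568359375), (57.981605529785156, 60.41403579711914), 0.5944174528121948) [[ 420.31223381 -342.34312562   74.        ]
 [ 420.29671808 -342.20245314   74.        ]]
spud 432 [212  70] [242 111] [[ 402.49039761 -298.65263223   30.        ]]
spud 367 [289  78] [307 101] [[ 438.34610892 -385.65662253   30.        ]]
mat 2405 (((545.4214477539062, -138.53280639648438), (144.8466796875, 144.4007110595703), 83.61712646484375), array([ 545.183 , -138.7724], dtype=float32))
[48 50 49] [121 122 121]
```

View pics/c1.png

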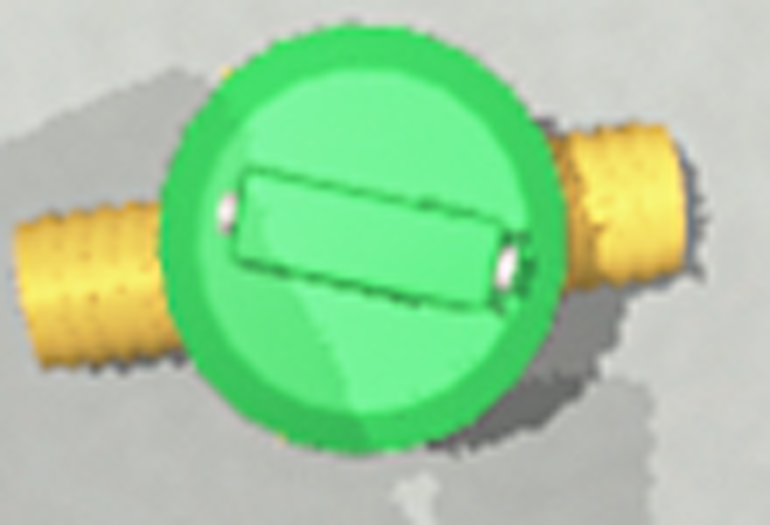

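The cover's lug-top corners are at crop (242,170), (508,222), (490,308) and (237,262). The spud ends are at crop (27,298) and (685,200).

```bash
python3 - <<'E'
from h import *
d=get_image("wrist")
f=lambda L:np.array(L)/7+[210,60]
c=bp(d,f([(242,170),(508,222),(490,308),(237,262)]),98)[:,:2]
print("lug",c.mean(0),"len",np.linalg.norm(c[0]-c[1]),np.linalg.norm(c[2]-c[3]),"w",np.linalg.norm(c[0]-c[3]))
v=(c[1]+c[2]-c[0]-c[3])/2;yl=np.arctan2(v[1],v[0]);print("lug dir deg",np.degrees(yl))
s=bp(d,f([(27,298),(685,200)]),26)[:,:2];v2=s[1]-s[0];print("spuds",s,s.mean(0),np.linalg.norm(v2),np.degrees(np.arctan2(v2[1],v2[0])))
E
```

```text
lug [ 418.15187867 -344.95100594] len 39.49313930369616 37.8975152097449 w 12.812954073443379
lug dir deg -86.28268582073768
spuds [[ 395.85743927 -289.0371888 ]
 [ 440.42467447 -399.27939977]] [ 418.14105687 -344.15829429] 118.9099808001184 -67.98816509609799
```

The lug centre (418,-345) and the spud midpoint (418,-344) agree. Lug length is 39 mm against 40, and the spud span is 119 mm against 116. Body yaw is about 22° and lug direction about 93.7°.

```bash
cat >> h.py <<'E'
def down(h):
    "tool pointing down, tool x at heading h deg"
    a=np.radians(h);return Ro.from_matrix(np.array([[np.cos(a),np.sin(a),0],[np.sin(a),-np.cos(a),0],[0,0,-1]]))
E
python3 - <<'E'
from h import *
print(off([418.2,-344.7,140],down(93.7)),get_obs()["qpos"])
E
```

```text
(array([ 84.27863062,   9.16522099, 139.43590397]), array([-3.37366484e-04,  2.11310344e-04, -1.39462073e+00])) [-8.41026510e-01  1.70846878e-01  1.88638809e+00 -2.88010102e-04
  1.08462143e+00  4.89151659e-01]
```

```bash
echo '[[[0,0,11],[0,0,-0.116]],[[0,0,11],[0,0,-0.116]],[[0,0,11],[0,0,-0.116]],[[0,0,11],[0,0,-0.116]],[[0,0,11],[0,0,-0.116]]]' > rows.txt && python3 jog.py rows.txt>/dev/null; echo '[[[0,0,11],[0,0,-0.116]],[[0,0,11],[0,0,-0.116]],[[0,0,11],[0,0,-0.116]],[[0,0,11],[0,0,-0.116]],[[0,0,11],[0,0,-0.116]]]' > rows.txt && python3 jog.py rows.txt 50 >/dev/null;echo '[[[0,0,11],[0,0,-0.116]],[[0,0,11],[0,0,-0.116]],[[0,0,0],[0,0,0]],[[0,0,0],[0,0,0]]]' > rows.txt && python3 jog.py rows.txt; python3 - <<'E'
from h import *
print(off([418.2,-344.7,140],down(93.7)),get_obs()["qpos"])
E
```

```text
t: 2.37
ee_pos: [333.8, -355.8, 147.1]
orientation: [-2.155, -2.283, -0.0]
ft_force: [-0.3, -0.1, 1.3]
width: 50.3
grasp_force: 0.0
(array([ 6.18704377, 84.91954287,  6.97224943]), array([-0.0011557 , -0.0013798 , -0.00707096])) [-8.41629943e-01  3.65694409e-01  1.99357082e+00 -7.41966420e-05
  7.84126518e-01 -8.99083581e-01]
```

```bash
echo '[[[2,28,0],[0,0,-0.004]],[[2,28,2],[0,0,-0.003]],[[2,28,2],[0,0,0]],[[0,1,2],[0,0,0]],[[0,0,0],[0,0,0]]]' > rows.txt && python3 jog.py rows.txt; python3 - <<'E'
from h import *
print(off([418.2,-344.7,95.5],down(93.7)))
d=get_image("wrist");cv2.imwrite("pics/w2.png",d["img"][:,:,::-1])
E
```

```text
t: 2.78
ee_pos: [420.1, -343.9, 141.9]
orientation: [2.144, 2.295, -0.0]
ft_force: [-0.5, -0.6, -0.8]
width: 50.0
grasp_force: 0.0
(array([-0.64307119, -1.9426818 , 46.42402903]), array([0.00048988, 0.00061249, 0.00374551]))
```

View pics/w2.png

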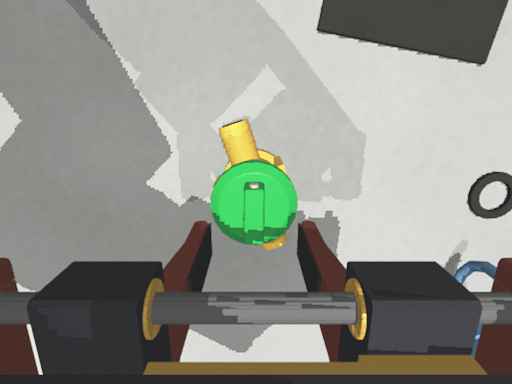

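The lug is upright in the view at column 254, midway between the fingertips at 209 and 299, so I'm aligned. Next I descend and grip.

```bash
echo '[[[0,-1,12],[0,0,0.003]],[[0,0,12],[0,0,0]],[[0,0,12],[0,0,0]],[[0,0,10],[0,0,0]],[[0,0,0],[0,0,0]]]' > rows.txt && python3 jog.py rows.txt; echo '[[[0,0,0],[0,0,0]],[[0,0,0],[0,0,0]],[[0,0,0],[0,0,0]],[[0,0,0],[0,0,0]],[[0,0,0],[0,0,0]]]' > rows.txt && python3 jog.py rows.txt 5;echo '[[[0,0,0],[0,0,0]],[[0,0,0],[0,0,0]],[[0,0,0],[0,0,0]]]' > rows.txt && python3 jog.py rows.txt
```

```text
t: 3.25
ee_pos: [417.3, -343.5, 94.0]
orientation: [-2.146, -2.292, 0.0]
ft_force: [-0.6, 0.0, 0.9]
width: 49.8
grasp_force: 0.0
t: 3.67
ee_pos: [418.3, -343.6, 95.8]
orientation: [2.146, 2.294, 0.0]
ft_force: [-0.2, 0.4, 0.0]
width: 20.1
grasp_force: 0.0
t: 3.92
ee_pos: [418.3, -343.6, 95.8]
orientation: [2.146, 2.294, 0.0]
ft_force: [-0.4, -0.2, 1.7]
width: 13.8
grasp_force: 30.0
```

```bash
echo '[[[0,0,-6],[0,0,0]],[[0,0,-12],[0,0,0]],[[0,0,-18],[0,0,0]],[[0,0,-20],[0,0,0]],[[0,0,0],[0,0,0]]]' > rows.txt && python3 jog.py rows.txt; echo '[[[10,4,0],[0,0,0]],[[20,8,0],[0,0,0]],[[30,11,0],[0,0,0]],[[30,11,0],[0,0,0]],[[30,11,0],[0,0,0]]]' > rows.txt && python3 jog.py rows.txt>/dev/null; echo '[[[30,11,0],[0,0,0]],[[30,11,0],[0,0,0]],[[30,11,0],[0,0,0]],[[30,11,0],[0,0,0]],[[30,11,0],[0,0,0]]]' > rows.txt && python3 jog.py rows.txt>/dev/null;echo '[[[30,11,0],[0,0,0]],[[30,11,0],[0,0,0]],[[30,11,0],[0,0,0]],[[30,11,0],[0,0,0]],[[30,10,0],[0,0,0]]]' > rows.txt && python3 jog.py rows.txt>/dev/null;echo '[[[25,6,0],[0,0,0]],[[14,4,0],[0,0,0]],[[0,0,0],[0,0,0]],[[0,0,0],[0,0,0]]]' > rows.txt && python3 jog.py rows.txt; python3 - <<'E'
from h import *
print(off([551,125,39.5],down(93.7)),get_obs()["qpos"])
E
```

```text
t: 4.33
ee_pos: [420.0, -345.1, 155.8]
orientation: [2.141, 2.29, 0.0]
ft_force: [0.5, -0.5, -0.4]
width: 13.7
grasp_force: 30.0
t: 5.92
ee_pos: [550.2, 125.7, 150.9]
orientation: [-2.143, -2.296, 0.002]
ft_force: [0.1, 0.4, -0.4]
width: 13.6
grasp_force: 30.0
(array([ -0.73545263,   0.94413854, 111.38342115]), array([-0.00170205,  0.0004793 ,  0.00418201])) [ 2.03709153e-01  4.54871970e-01  1.82550573e+00 -3.18887605e-04
  8.62966547e-01  1.35157504e-01]
```

```bash
echo '[[[0,0,15],[0,0,0]],[[0,0,25],[0,0,0]],[[0,0,25],[0,0,0]],[[0,0,20],[0,0,0]],[[0,0,12],[0,0,0]]]' > rows.txt && python3 jog.py rows.txt>/dev/null; echo '[[[0,0,6],[0,0,0]],[[0,0,3],[0,0,0]],[[0,0,0],[0,0,0]],[[0,0,0],[0,0,0]]]' > rows.txt && python3 jog.py rows.txt;echo '[[[0,0,2],[0,0,0]],[[0,0,2],[0,0,0]],[[0,0,0],[0,0,0]],[[0,0,0],[0,0,0]]]' > rows.txt && python3 jog.py rows.txt; python3 -c "
from workcell import ctrl, get_image, get_obs, close_job
for i in range(1): print(get_obs()['ft_force'],get_obs()['ee_pos'])"
```

```text
t: 6.67
ee_pos: [551.7, 125.2, 46.5]
orientation: [2.146, 2.294, 0.001]
ft_force: [0.1, 0.6, -0.2]
width: 14.0
grasp_force: 30.0
t: 7.0
ee_pos: [551.2, 125.5, 41.9]
orientation: [2.145, 2.295, 0.0]
ft_force: [-0.5, 0.2, -0.8]
width: 13.7
grasp_force: 30.0
[-0.48013277  0.20871291 -0.77638206] [551.20492053 125.49764955  41.93801427]
```

```bash
for i in 1 2 ; do echo '[[[0,0,1],[0,0,0]],[[0,0,0],[0,0,0]],[[0,0,0],[0,0,0]]]' > rows.txt && python3 jog.py rows.txt | grep -E "ee_pos|ft"; done; echo '[[[0,0,0.7],[0,0,0]],[[0,0,0],[0,0,0]],[[0,0,0],[0,0,0]]]' > rows.txt && python3 jog.py rows.txt | grep -E "ee_pos|ft"
```

```text
ee_pos: [551.1, 125.4, 40.7]
ft_force: [0.3, -0.2, -0.4]
ee_pos: [551.0, 125.4, 39.6]
ft_force: [-0.6, 0.6, -0.6]
ee_pos: [551.1, 125.4, 38.9]
ft_force: [0.2, 0.3, -0.5]
```

```bash
for i in 1 2 3; do echo '[[[0,0,0.5],[0,0,0]],[[0,0,0],[0,0,0]]]' > rows.txt && python3 jog.py rows.txt | grep -E "ee_pos|ft"; done
```

```text
ee_pos: [551.2, 125.4, 38.5]
ft_force: [-0.4, 0.2, -1.3]
ee_pos: [551.1, 125.4, 38.4]
ft_force: [-0.7, -1.1, 4.8]
ee_pos: [551.1, 125.4, 38.4]
ft_force: [-3.1, -0.3, 9.2]
```

The cover is in contact at TCP z 38.4. I'll release, back off straight up, and log joint poses to fit the arm's kinematics.

```bash
echo '[[[0,0,-0.7],[0,0,0]],[[0,0,0],[0,0,0]],[[0,0,0],[0,0,0]],[[0,0,0],[0,0,0]],[[0,0,0],[0,0,0]]]' > rows.txt && python3 jog.py rows.txt 40 |tail -2; echo '[[[0,0,-5],[0,0,0]],[[0,0,-15],[0,0,0]],[[0,0,-30],[0,0,0]],[[0,0,-35],[0,0,0]],[[0,0,-35],[0,0,0]]]' > rows.txt && python3 jog.py rows.txt 40 >/dev/null;echo '[[[0,0,-35],[0,0,0]],[[0,0,-35],[0,0,0]],[[0,0,0],[0,0,0]],[[0,0,0],[0,0,0]]]' > rows.txt && python3 jog.py rows.txt 88; python3 - <<'E'
from h import *
d=get_image("wrist");m=mask(d,(40,90,50),(85,255,255),(0,0,512,260));k,p=rect(d,m,19);print("cover",len(np.argwhere(m)),k,p)
print({k:np.round(v,4).tolist() for k,v in get_obs().items() if k in("qpos","ee_pos","orientation")})
E
echo '[[[0,0,0],[0,-0.1,0]],[[0,0,0],[0,-0.1,0]],[[0,0,0],[0,-0.1,0]],[[0,0,0],[0,-0.1,0]],[[0,0,0],[0,0,0]]]' > rows.txt && python3 jog.py rows.txt>/dev/null; echo '[[[0,0,0],[0,0,0]]]' > rows.txt && python3 jog.py rows.txt>/dev/null
python3 - <<'E'
from h import *
print({k:np.round(v,4).tolist() for k,v in get_obs().items() if k in("qpos","ee_pos","orientation")})
E
echo '[[[0,0,0],[0.1,0,0]],[[0,0,0],[0.1,0,0]],[[0,0,0],[0.1,0,0]],[[0,0,0],[0.1,0,0]],[[0,0,0],[0,0,0]]]' > rows.txt && python3 jog.py rows.txt>/dev/null; echo '[[[0,0,0],[0,0,0]]]' > rows.txt && python3 jog.py rows.txt>/dev/null
python3 - <<'E'
from h import *
print({k:np.round(v,4).tolist() for k,v in get_obs().items() if k in("qpos","ee_pos","orientation","t")})
E
```

```text
width: 39.8
grasp_force: 0.0
t: 9.42
ee_pos: [552.3, 125.6, 230.7]
orientation: [2.144, 2.292, 0.006]
ft_force: [-1.1, 0.1, -0.4]
width: 63.4
grasp_force: 0.0
cover 2213 ((551.1370239257812, 128.05126953125), (63.47317886352539, 64.24330139160156), 18.133588790893555) [551.0492  128.50194]
{'qpos': [0.2026, 0.3486, 1.7739, -0.0, 1.0176, 0.1356], 'ee_pos': [551.1568, 125.3905, 228.8254], 'orientation': [2.1452, 2.294, 0.0019]}
{'qpos': [0.3955, 0.4217, 1.7292, -0.4109, 1.1616, 0.5229], 'ee_pos': [549.883, 126.2379, 225.8654], 'orientation': [1.9271, 2.0679, -0.3941]}
{'t': 10.4667, 'qpos': [0.327, 0.5916, 1.4899, -0.2466, 1.5645, 0.4087], 'ee_pos': [551.425, 124.1633, 226.6879], 'orientation': [2.142, 2.1074, -0.8582]}
```

The cover lies centred on the cork at (551,128). The joint readings now allow a kinematic fit and a plan for the leaned grasp and the tip.

```bash
cat > kin.py <<'E'
import numpy as np
from scipy.spatial.transform import Rotation as Ro
from scipy.optimize import least_squares
D=[([-1.34800653,0.42384,1.63071,-5e-5,1.0886,-.0190],(149.54,-606.28,238.9),(-3.1171,-.3787,.0003)),
([-0.84103,0.17085,1.88639,-.00029,1.08462,.48915],(334.2,-355.9,279.4),None),
([-.8416,.36569,1.99357,0,.78413,-.89908],(333.8,-355.8,147.1),None),
([.20371,.45487,1.82551,-.0003,.86297,.13516],(550.2,125.7,150.9),None),
([0.2026,0.3486,1.7739,0,1.0176,0.1356],(551.157,125.39,228.825),(2.1452,2.294,0.0019)),
([0.3955,0.4217,1.7292,-0.4109,1.1616,0.5229],(549.883,126.238,225.866),(1.9271,2.0679,-0.3941)),
([0.327,0.5916,1.4899,-0.2466,1.5645,0.4087],(551.425,124.163,226.688),(2.142,2.1074,-0.8582))]
rz=lambda a:Ro.from_euler('z',a);ry=lambda a:Ro.from_euler('y',a)
def R0(q): return rz(q[0])*ry(q[1]+q[2])*rz(q[3])*ry(q[4])*rz(q[5])
C=(R0(D[0][0]).inv()*Ro.from_rotvec(D[0][2]))
def fk(q,p):
    h,L1,L2,d,Lt,a0=p;R=R0(q)
    return rz(q[0]).apply(np.array([a0,0,h])+ry(q[1]).apply([0,0,L1])+ry(q[1]+q[2]).apply([d,0,L2]))+R.apply([0,0,Lt]),R*C
s=least_squares(lambda p:np.concatenate([fk(q,p)[0]-x for q,x,_ in D]+[(p-[300,400,400,0,250,0])*.002]),[300,400,400,0,250,0])
P=s.x
lo=np.array([-3,-.9,.09,-1.31,.11,-2.54]);hi=np.array([3,2.11,2.58,4.45,2.69,2.54])
def ik(pos,R,q):
    def f(q):
        x,r=fk(q,P);return np.r_[(x-pos)/100,(R.inv()*r).as_rotvec()]
    s=least_squares(f,np.clip(q,lo+1e-3,hi-1e-3),bounds=(lo,hi));return s.x,s.cost
def tool(lean,h):
    "body y at heading h deg; tool y along -body x, approach leaning: a=(cos h,sin h)*sin(lean)-z*cos(lean)"
    a,l=np.radians(h),np.radians(lean);t=np.array([np.cos(a),np.sin(a),0]);z=np.array([0,0,1.])
    A=t*np.sin(l)-z*np.cos(l);X=t*np.cos(l)+z*np.sin(l);return Ro.from_matrix(np.c_[X,np.cross(A,X),A])
E
python3 - <<'E'
from kin import *
print(P.round(1),"C",C.as_rotvec().round(3))
for q,x,o in D: print((fk(q,P)[0]-x).round(1), None if o is None else (fk(q,P)[1].inv()*Ro.from_rotvec(o)).magnitude().round(3))
q0=np.array(D[4][0])
for name,pos in(("meter",(418,-344.5,36)),):
  for h in(112,-68):
    for flip in(0,180):
      R=tool(42,h)*rz(np.radians(flip))
      for q4 in(0,3.1):
        q,c=ik(pos,R,[-.68,.5,1.7,q4,1.2,0]);print(name,h,flip,q4,q.round(2),c.round(6))
for h in(128,-52,38,218,90,-90,0,180):
  for flip in(0,180):
    for q4 in (-1,1):
      r=[]
      q=[.66,.5,1.7,q4,1.2,0]
      for th in(0,60,120):
        q,c=ik((440,346,140),tool(42-th,h)*rz(np.radians(flip)),q);r.append((q.round(2).tolist(),c.round(5)))
      if max(x[1] for x in r)<1e-4:print("tray",h,flip,*r)
E
```

```text
[298.  534.9 479.2  63.7 266.1   5.6] C [0.    0.    1.571]Traceback (most recent call last):
  File "<stdin>", line 3, in <module>
AttributeError: 'float' object has no attribute 'round'
```

```bash
cat > plan.py <<'E'
from kin import *
for q,x,o in D: print((fk(q,P)[0]-x).round(1), None if o is None else round(float((fk(q,P)[1].inv()*Ro.from_rotvec(o)).magnitude()),3))
for h in(112,-68):
    for flip in(0,180):
      for q4 in(0,3.1):
        q,c=ik((418,-344.5,36),tool(42,h)*rz(np.radians(flip)),[-.68,.5,1.7,q4,1.2,0])
        if c<1e-4:print("meter",h,flip,q.round(2))
for h in range(0,360,20):
  for flip in(0,180):
    for q4 in (-1,1):
      r=[];q=[.66,.5,1.7,q4,1.2,0];m=0
      for th in(0,40,80,120):
        q,c=ik((440,346,140),tool(42-th,h)*rz(np.radians(flip)),q);r.append(q.round(2).tolist());m=max(m,c)
      if m<1e-4:print("tray",h,flip,r[0],r[-1])
E
python3 plan.py
```

```text
[-12.6   1.8   1.3] 0.0
[-7.3 -9.6 -0.7] None
[-7.9 -8.9 -0.5] None
[  0.4 -12.    1. ] None
[  0.8 -12.    0.4] 0.0
[ 1.1 -1.9 -1. ] 0.0
[ 5.7 -3.8 -0.4] 0.0
meter 112 0 [-0.81  0.9   1.49  0.25  1.45 -1.32]
meter 112 0 [-0.81  0.9   1.49  0.25  1.45 -1.32]
meter 112 180 [-0.81  0.9   1.49  0.25  1.45  1.82]
meter 112 180 [-0.81  0.9   1.49  0.25  1.45  1.82]
meter -68 0 [-0.47  0.68  2.22  4.09  0.57 -1.87]
meter -68 180 [-0.47  0.68  2.22  4.09  0.57  1.28]
tray 40 0 [0.65, 0.4, 2.25, 3.01, 0.25, -1.48] [0.68, 1.1, 1.14, -0.03, 2.27, 1.55]
tray 40 0 [0.65, 0.4, 2.25, 3.01, 0.25, -1.48] [0.68, 1.1, 1.14, -0.03, 2.27, 1.55]
tray 60 0 [0.5, 0.42, 2.22, 1.94, 0.38, -0.83] [0.79, 1.08, 1.18, -0.32, 2.21, 1.32]
tray 60 0 [0.5, 0.42, 2.22, 1.94, 0.38, -0.83] [0.79, 1.08, 1.18, -0.32, 2.21, 1.32]
tray 80 0 [0.4, 0.46, 2.12, 1.41, 0.61, -0.67] [0.89, 1.04, 1.28, -0.57, 2.08, 1.16]
tray 80 0 [0.4, 0.46, 2.12, 1.41, 0.61, -0.67] [0.89, 1.04, 1.28, -0.57, 2.08, 1.16]
tray 100 0 [0.35, 0.52, 1.99, 1.09, 0.84, -0.68] [0.99, 0.98, 1.44, -0.78, 1.89, 1.07]
tray 100 0 [0.35, 0.52, 1.99, 1.09, 0.84
[... 910 characters left out ...]
4]
tray 280 180 [0.91, 0.7, 1.61, -0.53, 1.4, 0.98] [0.18, 0.81, 1.99, 1.51, 1.37, -1.22]
tray 280 180 [0.91, 0.7, 1.61, -0.53, 1.4, 0.98] [0.18, 0.81, 1.99, 1.51, 1.37, -1.22]
tray 300 180 [0.96, 0.64, 1.74, -0.7, 1.22, 0.84] [0.21, 0.86, 1.79, 1.2, 1.53, -1.1]
tray 300 180 [0.96, 0.64, 1.74, -0.7, 1.22, 0.84] [0.21, 0.86, 1.79, 1.2, 1.53, -1.1]
tray 320 180 [0.99, 0.57, 1.88, -0.9, 1.02, 0.73] [0.27, 0.92, 1.59, 0.96, 1.73, -1.06]
tray 320 180 [0.99, 0.57, 1.88, -0.9, 1.02, 0.73] [0.27, 0.92, 1.59, 0.96, 1.73, -1.06]
tray 340 180 [0.98, 0.51, 2.02, -1.14, 0.8, 0.67] [0.36, 0.99, 1.41, 0.75, 1.93, -1.08]
tray 340 180 [0.98, 0.51, 2.02, -1.14, 0.8, 0.67] [0.36, 0.99, 1.41, 0.75, 1.93, -1.08]
```

IK shows that a 42° lean with body +y at heading 112° works at the meter and, unchanged, through a 120° tip at the tray. Now checking the mat and the path, and working out the first rotation.

```bash
python3 - <<'E'
from kin import *
from h import off,ctrl, get_image, get_obs, close_job
R=tool(42,112);q=[-.81,.9,1.49,.25,1.45,-1.32]
for p in[(418,-344.5,36),(418,-344.5,150),(430,-170,150),(430,0,150),(430,170,150),(447,327,150)]:
    q,c=ik(p,R,q);print(p,q.round(2),round(float(c),6))
for th in range(0,125,20):
    q,c=ik((447,327,105 if th>80 else 150),tool(42-th,112),q);print(th,q.round(2),round(float(c),6))
q,c=ik((545,-138,41),R,[-.3,.9,1.49,.3,1.45,-1.]);print("mat",q.round(2),c)
G=np.array([418,-344.4,36])+R.apply([0,0,2]);
dp,dr=off(G-R.apply([0,0,100]),R);print("rot",dr.round(3),"pre in goal axes",R.inv().apply(G-R.apply([0,0,100])-get_obs()["ee_pos"]).round(1),G.round(1),(G-R.apply([0,0,100])).round(1),get_obs()["qpos"].round(2))
E
```

```text
(418, -344.5, 36) [-0.81  0.9   1.49  0.25  1.45 -1.32] 0.0
(418, -344.5, 150) [-0.81  0.74  1.5   0.25  1.6  -1.28] 0.0
(430, -170, 150) [-0.59  0.61  1.76  0.39  1.42 -1.17] 0.0
(430, 0, 150) [-0.32  0.52  1.94  0.57  1.26 -1.05] 0.0
(430, 170, 150) [ 0.01  0.49  2.    0.77  1.11 -0.89] 0.0
(447, 327, 150) [ 0.31  0.54  1.91  0.91  1.   -0.71] 0.0
0 [ 0.31  0.54  1.91  0.91  1.   -0.71] 0.0
20 [ 0.45  0.46  1.89  0.53  0.84 -0.3 ] 0.0
40 [0.62 0.44 1.85 0.05 0.84 0.2 ] 0.0
60 [ 0.77  0.5   1.79 -0.35  1.    0.6 ] 0.0
80 [ 0.89  0.61  1.72 -0.61  1.24  0.84] 0.0
100 [ 0.98  0.83  1.64 -0.79  1.45  1.02] 0.0
120 [ 1.02  0.99  1.56 -0.92  1.72  1.1 ] 0.0
mat [-0.46  0.87  1.55  0.47  1.34 -1.11] 4.092893873174423e-30
rot [-0.297  1.037 -0.55 ] pre in goal axes [-413.3 -299.2 -213.5] [ 417.5 -343.2   34.5] [ 442.6 -405.2  108.8] [ 0.33  0.59  1.49 -0.25  1.56  0.41]
```

```bash
r='[-0]'; echo '[[[0,0,0],[-0.030,0.104,-0.055]],[[0,0,0],[-0.030,0.104,-0.055]],[[0,0,0],[-0.030,0.104,-0.055]],[[0,0,0],[-0.030,0.104,-0.055]],[[0,0,0],[-0.030,0.104,-0.055]]]' > rows.txt && python3 jog.py rows.txt 88 >/dev/null; echo '[[[0,0,0],[-0.030,0.104,-0.055]],[[0,0,0],[-0.030,0.104,-0.055]],[[0,0,0],[-0.030,0.104,-0.055]],[[0,0,0],[-0.030,0.104,-0.055]],[[0,0,0],[-0.030,0.104,-0.055]]]' > rows.txt && python3 jog.py rows.txt >/dev/null; echo '[[[-10,-10,-10],[0,0,0]],[[-22,-20,-20],[0,0,0]],[[-22,-20,-20],[0,0,0]],[[-22,-20,-20],[0,0,0]],[[-22,-20,-20],[0,0,0]]]' > rows.txt && python3 jog.py rows.txt>/dev/null;  echo '[[[-22,-20,-20],[0,0,0]],[[-22,-20,-20],[0,0,0]],[[-22,-20,-20],[0,0,0]],[[-22,-20,-20],[0,0,0]],[[-22,-20,-20],[0,0,0]]]' > rows.txt && python3 jog.py rows.txt;  echo '[[[-22,-20,-20],[0,0,0]],[[-22,-20,-20],[0,0,0]],[[-22,-20,-20],[0,0,0]],[[-22,-20,-20],[0,0,0]],[[0,0,0],[0,0,0]]]' > rows.txt && python3 jog.py rows.txt; python3 - <<'E'
from kin import *
from h import off,ctrl, get_image, get_obs, close_job
R=tool(42,112);G=np.array([418,-344.4,36])+R.apply([0,0,2]);Q=G-R.apply([0,0,100])
o=get_obs();print(o["qpos"].round(2),off(Q,R)[1].round(3),R.inv().apply(Q-o["ee_pos"]).round(1))
E
```

```text
t: 12.13
ee_pos: [479.4, -208.3, 230.0]
orientation: [-1.389, -2.061, -0.536]
ft_force: [0.5, 1.3, 0.4]
width: 87.7
grasp_force: 0.0
t: 12.55
ee_pos: [449.3, -352.3, 229.9]
orientation: [-1.395, -2.061, -0.535]
ft_force: [-0.5, 1.0, 1.0]
width: 87.8
grasp_force: 0.0
[-0.81  0.69  1.38  0.25  1.76 -1.24] [ 0.005  0.005 -0.001] [-115.6  -26.1   58.9]
```

```bash
echo '[[[-29,-6.5,15],[0.005,0.005,0]],[[-29,-6.5,15],[0,0,0]],[[-29,-6.5,15],[0,0,0]],[[-28,-6.5,14],[0,0,0]],[[0,0,0],[0,0,0]]]' > rows.txt && python3 jog.py rows.txt>/dev/null; echo '[[[0,0,0],[0,0,0]]]' > rows.txt && python3 jog.py rows.txt; python3 - <<'E'
from kin import *
from h import *
R=tool(42,112);G=np.array([418,-344.4,36])+R.apply([0,0,2]);Q=G-R.apply([0,0,100])
o=get_obs();print(off(Q,R)[1].round(3),R.inv().apply(Q-o["ee_pos"]).round(1))
d=get_image("wrist");B=Ro.from_euler('z',22,degrees=True);b=np.array([418,-344.4,0])
im=d["img"][:,:,::-1].copy()
a=np.linspace(0,2*np.pi,60);
for z,r in((62,26),(62,30)):
    cv2.polylines(im,[proj(d,b+B.apply(np.c_[r*np.cos(a),r*np.sin(a),0*a+z])).astype(np.int32)],True,(255,0,255),1)
for s in(58,-58): cv2.polylines(im,[proj(d,b+B.apply(np.c_[13.5*np.cos(a),0*a+s,24+13.5*np.sin(a)])).astype(np.int32)],True,(255,0,0),1)
cv2.imwrite("pics/w3.png",im)
E
```

```text
t: 13.05
ee_pos: [443.3, -398.1, 108.3]
orientation: [-1.381, -2.053, -0.534]
ft_force: [-0.5, -0.2, 0.2]
width: 87.4
grasp_force: 0.0
[-0.003 -0.007  0.001] [-4.3 -3.4 -4.6]
```

View pics/w3.png

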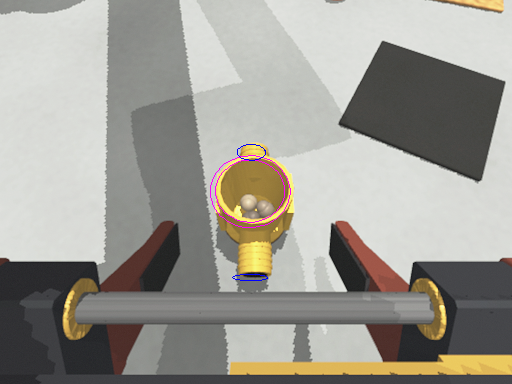

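The mouth with three stones is at about (253,190). The spuds are at (252,152) and (255,275), vertical in the view and midway between the fingertips (178 and 330). Re-reading after settling.

```bash
echo '[[[0,0,0],[0,0,0]],[[0,0,0],[0,0,0]]]' > rows.txt && python3 jog.py rows.txt >/dev/null; python3 - <<'E'
from kin import *
from h import *
R=tool(42,112);G=np.array([418,-344.4,36])+R.apply([0,0,2]);Q=G-R.apply([0,0,100])
o=get_obs();print(off(Q,R)[1].round(3),R.inv().apply(Q-o["ee_pos"]).round(1),o["qvel"].round(3))
d=get_image("wrist");m=mask(d,(10,60,60),(38,255,255),(195,135,315,290));p=np.argwhere(m)[:,::-1]
u=p[(p[:,1]>255)];v=p[(p[:,1]<152)];print("near spud cols",u[:,0].min(),u[:,0].max(),u[:,1].max(),"far",v[:,0].min(),v[:,0].max(),v[:,1].min(),"body cols row190",p[p[:,1]==190][:,0].min(),p[p[:,1]==190][:,0].max())
B=Ro.from_euler('z',22,degrees=True);b=np.array([418,-344.4,0])
print(proj(d,b+B.apply([[-13.5,-58,24],[13.5,-58,24],[0,-58,24],[0,58,37.5],[30,0,62],[-30,0,62]])).round(1))
E
```

```text
[-0.003 -0.002  0.004] [-5.  -4.7 -1.2] [-0.001  0.004 -0.003 -0.005  0.001 -0.002]
near spud cols 236 269 274 far 240 266 142 body cols row190 215 291
[[231.4 275.5]
 [265.4 275.7]
 [248.4 275.6]
 [249.9 143.9]
 [287.9 188.9]
 [209.3 188.6]]
```

```bash
echo '[[[-4.2,-1.3,5],[0,0,0.004]],[[0,0,20],[0,0,0]],[[0,0,22],[0,0,0]],[[0,0,22],[0,0,0]],[[0,0,20],[0,0,0]]]' > rows.txt && python3 jog.py rows.txt | grep ft; echo '[[[0,0,9],[0,0,0]],[[0,0,0],[0,0,0]],[[0,0,0],[0,0,0]]]' > rows.txt && python3 jog.py rows.txt; python3 - <<'E'
from kin import *
from h import *
R=tool(42,112);G=np.array([418,-344.4,36])+R.apply([0,0,2]);o=get_obs();print(off(G,R)[1].round(3),R.inv().apply(G-o["ee_pos"]).round(1))
E
```

```text
ft_force: [0.5, -0.1, -0.4]
t: 13.98
ee_pos: [419.5, -341.9, 34.0]
orientation: [-1.384, -2.052, -0.531]
ft_force: [0.1, -0.6, -0.1]
width: 87.8
grasp_force: 0.0
[-0.004 -0.005 -0.002] [ 0.  -2.4 -0.6]
```

Positioned, with y at -2.4 plus the image correction of about 2.5. Closing.

```bash
echo '[[[0,0,0],[0,0,0]],[[0,0,0],[0,0,0]],[[0,0,0],[0,0,0]],[[0,0,0],[0,0,0]]]' > rows.txt && python3 jog.py rows.txt 50|grep -E "width|ft"; echo '[[[0,0,0],[0,0,0]],[[0,0,0],[0,0,0]],[[0,0,0],[0,0,0]]]' > rows.txt && python3 jog.py rows.txt; python3 - <<'E'
from kin import *
R=tool(42,112);print(R.inv().apply([0,0,1]).round(3),R.inv().apply(np.array([447-419,327+342,0])).round(0))
E
```

```text
ft_force: [0.3, -0.4, -0.1]
width: 64.7
t: 14.57
ee_pos: [419.7, -342.0, 34.1]
orientation: [-1.385, -2.053, -0.532]
ft_force: [2.2, -0.3, 2.5]
width: 60.1
grasp_force: 30.0
[ 0.669 -0.    -0.743] [453. 277. 408.]
```

```bash
echo '[[[6,0,-7],[0,0,0]],[[14,0,-15],[0,0,0]],[[20,0,-22],[0,0,0]],[[20,0,-22],[0,0,0]],[[18,0,-20],[0,0,0]]]' > rows.txt && python3 jog.py rows.txt; echo '[[[5,3,5],[0,0,0]],[[12,7,11],[0,0,0]],[[18,11,16],[0,0,0]],[[22,14,20],[0,0,0]],[[22,14,20],[0,0,0]]]' > rows.txt && python3 jog.py rows.txt>/dev/null;  echo '[[[22,14,20],[0,0,0]],[[22,14,20],[0,0,0]],[[22,14,20],[0,0,0]],[[22,14,20],[0,0,0]],[[22,14,20],[0,0,0]]]' > rows.txt && python3 jog.py rows.txt;  echo '[[[22,14,20],[0,0,0]],[[22,14,20],[0,0,0]],[[22,14,20],[0,0,0]],[[22,13,20],[0,0,0]],[[22,13,20],[0,0,0]]]' > rows.txt && python3 jog.py rows.txt>/dev/null; echo '[[[22,13,20],[0,0,0]],[[22,13,20],[0,0,0]],[[22,13,20],[0,0,0]],[[22,13,20],[0,0,0]],[[18,11,16],[0,0,0]]]' > rows.txt && python3 jog.py rows.txt>/dev/null;echo '[[[14,8,12],[0,0,0]],[[8,4,6],[0,0,0]],[[0,0,0],[0,0,0]],[[0,0,0],[0,0,0]]]' > rows.txt && python3 jog.py rows.txt; python3 - <<'E'
from kin import *
from h import *
R=tool(42,112);o=get_obs();print(off([447,327,150],R)[1].round(3),R.inv().apply(np.array([447,327,150])-o["ee_pos"]).round(1),o["qpos"].round(2))
d=get_image("top");print("tray corners z45",np.round(cv2.boxPoints(rect(d,mask(d,(22,120,60),(35,255,255),(95,185,180,275)),45)[0])))
E
```

```text
t: 14.98
ee_pos: [419.1, -341.4, 150.8]
orientation: [-1.384, -2.051, -0.53]
ft_force: [1.3, 0.1, -6.3]
width: 59.8
grasp_force: 30.0
t: 15.82
ee_pos: [432.7, -58.1, 148.0]
orientation: [-1.385, -2.05, -0.529]
ft_force: [0.1, 1.0, -6.2]
width: 60.2
grasp_force: 30.0
t: 16.98
ee_pos: [445.1, 290.0, 149.7]
orientation: [-1.384, -2.052, -0.528]
ft_force: [-0.2, -0.4, -5.8]
width: 59.8
grasp_force: 30.0
[-0.006 -0.004 -0.002] [25.2 15.6 22.3] [ 0.18  0.54  1.93  0.86  1.06 -0.79]
tray corners z45 [[349. 299.]
 [527. 291.]
 [534. 437.]
 [355. 445.]]
```

```bash
echo '[[[10,6,9],[0,0,0]],[[10,6,9],[0,0,0]],[[5,4,4],[0,0,0]],[[0,0,0],[0,0,0]]]' > rows.txt && python3 jog.py rows.txt; echo '[[[0,0,0],[0,-0.05,0]],[[0,0,0],[0,-0.1,0]],[[0,0,0],[0,-0.1,0]],[[0,0,0],[0,-0.1,0]],[[0,0,0],[0,-0.1,0]]]' > rows.txt && python3 jog.py rows.txt>/dev/null; echo '[[[0,0,0],[0,-0.1,0]],[[0,0,0],[0,-0.1,0]],[[0,0,0],[0,-0.1,0]],[[0,0,0],[0,-0.1,0]],[[0,0,0],[0,-0.1,0]]]' > rows.txt && python3 jog.py rows.txt; echo '[[[0,0,0],[0,-0.1,0]],[[0,0,0],[0,-0.1,0]],[[0,0,0],[0,-0.1,0]],[[0,0,0],[0,-0.1,0]],[[0,0,0],[0,0,0]]]' > rows.txt && python3 jog.py rows.txt; python3 - <<'E'
from kin import *
from h import *
o=get_obs();R=Ro.from_rotvec(o["orientation"]);print((tool(42,112).inv()*R).as_rotvec().round(3),o["ee_pos"].round(1),R.inv().apply(np.array([447,327,105])-o["ee_pos"]).round(1),o["qpos"].round(2))
E
```

```text
t: 17.37
ee_pos: [448.9, 327.1, 151.0]
orientation: [-1.385, -2.052, -0.531]
ft_force: [0.4, -0.4, -5.8]
width: 59.6
grasp_force: 30.0
t: 18.2
ee_pos: [448.9, 325.8, 151.8]
orientation: [1.655, 2.452, -0.184]
ft_force: [-0.2, 0.6, -6.3]
width: 60.0
grasp_force: 30.0
t: 18.62
ee_pos: [447.5, 327.4, 149.4]
orientation: [1.447, 2.155, -0.469]
ft_force: [-0.2, 1.1, -6.2]
width: 60.0
grasp_force: 30.0
[ 0.008 -1.349 -0.002] [447.5 327.4 149.4] [25.5 -0.3 36.3] [ 0.88  0.6   1.72 -0.57  1.21  0.81]
```

Body tipped 77° above the tray. Now I lower it and tip slowly on.

```bash
echo '[[[6,0,9],[0,0,0]],[[8,0,11],[0,0,0]],[[7,0,10],[0,0,0]],[[4,0,6],[0,0,0]],[[0,0,0],[0,0,0]]]' > rows.txt && python3 jog.py rows.txt|grep -E "ft|ee"; echo '[[[0,0,0],[0,-0.06,0]],[[0,0,0],[0,-0.06,0]],[[0,0,0],[0,-0.06,0]],[[0,0,0],[0,-0.06,0]],[[0,0,0],[0,-0.06,0]]]' > rows.txt && python3 jog.py rows.txt|grep -E "ft|ee"; echo '[[[0,0,0],[0,-0.05,0]],[[0,0,0],[0,-0.05,0]],[[0,0,0],[0,-0.05,0]],[[0,0,0],[0,-0.05,0]],[[0,0,0],[0,-0.05,0]]]' > rows.txt && python3 jog.py rows.txt|grep -E "ft|ee"; echo '[[[0,0,0],[0,-0.05,0]],[[0,0,0],[0,-0.05,0]],[[0,0,0],[0,-0.05,0]],[[0,0,0],[0,0,0]],[[0,0,0],[0,0,0]]]' > rows.txt && python3 jog.py rows.txt|grep -E "ft|ee"; python3 - <<'E'
from kin import *
from h import *
o=get_obs();R=Ro.from_rotvec(o["orientation"]);print((tool(42,112).inv()*R).as_rotvec().round(3),o["qpos"].round(2))
d=get_image("scene")["img"][60:150,245:360,::-1];t=get_image("top")["img"][185:275,85:200,::-1];w=get_image("wrist")["img"][60:340,60:450,::-1]
cv2.imwrite("pics/tip.png",cv2.resize(np.vstack([np.hstack([cv2.resize(d,None,fx=3.4,fy=3.1),cv2.resize(t,None,fx=3.4,fy=3.1)]),cv2.resize(w,(782,320))]),(780,595)))
E
```

```text
ee_pos: [448.0, 325.1, 105.3]
ft_force: [-0.5, -0.1, -5.0]
ee_pos: [449.0, 327.1, 107.7]
ft_force: [0.1, -0.3, -6.7]
ee_pos: [449.0, 327.2, 107.4]
ft_force: [-0.7, -0.0, -4.4]
ee_pos: [448.7, 326.9, 106.7]
ft_force: [0.4, -0.1, -5.1]
[ 0.005 -2.043 -0.003] [ 1.03  0.98  1.55 -0.89  1.69  1.09]
```

View pics/tip.png

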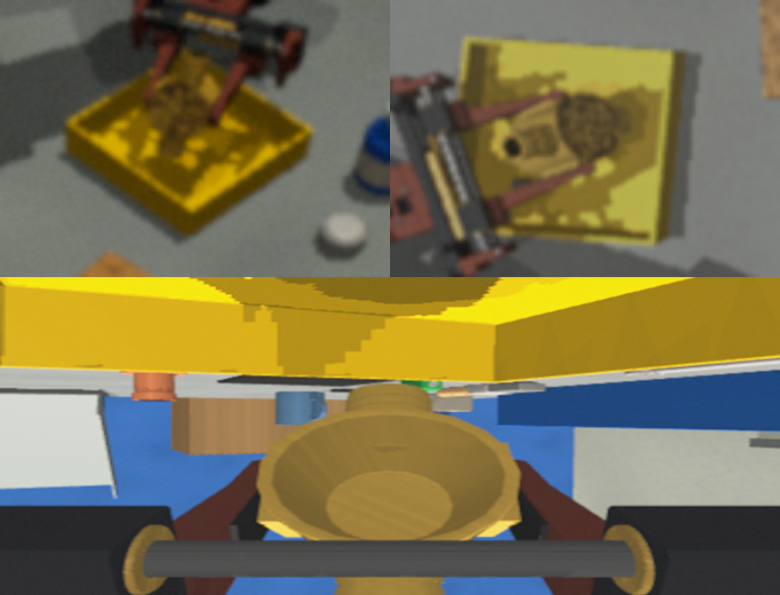

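The wrist view shows the body empty: floor at (390,510), and the lower wall bare at the top. Next I raise, turn upright and check the stones in the tray.

```bash
echo '[[[-8,0,-2],[0,0,0]],[[-14,0,-4],[0,0,0]],[[-14,0,-4],[0,0,0]],[[-8,0,-2],[0,0,0]],[[0,0,0],[0,0,0]]]' > rows.txt && python3 jog.py rows.txt|grep -E "ft|ee"; for i in 1; do echo '[[[0,0,0],[0,0.06,0]],[[0,0,0],[0,0.1,0]],[[0,0,0],[0,0.1,0]],[[0,0,0],[0,0.1,0]],[[0,0,0],[0,0.1,0]]]' > rows.txt && python3 jog.py rows.txt; echo '[[[0,0,0],[0,0.1,0]],[[0,0,0],[0,0.1,0]],[[0,0,0],[0,0.1,0]],[[0,0,0],[0,0.1,0]],[[0,0,0],[0,0.1,0]]]' > rows.txt && python3 jog.py rows.txt;echo '[[[0,0,0],[0,0.1,0]],[[0,0,0],[0,0.1,0]],[[0,0,0],[0,0.1,0]],[[0,0,0],[0,0.1,0]],[[0,0,0],[0,0.1,0]]]' > rows.txt && python3 jog.py rows.txt;echo '[[[0,0,0],[0,0.1,0]],[[0,0,0],[0,0.1,0]],[[0,0,0],[0,0.1,0]],[[0,0,0],[0,0.1,0]],[[0,0,0],[0,0.1,0]]]' > rows.txt && python3 jog.py rows.txt;echo '[[[0,0,0],[0,0.083,0]],[[0,0,0],[0,0,0]],[[0,0,0],[0,0,0]]]' > rows.txt && python3 jog.py rows.txt; done | grep -E "ee|force|t:"; python3 - <<'E'
from kin import *
from h import *
o=get_obs();R=Ro.from_rotvec(o["orientation"]);T=tool(42,112);print((R.inv()*T).as_rotvec().round(3),o["qpos"].round(2),T.inv().apply(np.array([545,-138,150])-o["ee_pos"]).round(1))
E
```

```text
ee_pos: [449.2, 328.1, 156.0]
ft_force: [-0.2, 1.1, -5.7]
t: 21.27
ee_pos: [448.3, 327.7, 153.3]
ft_force: [-0.7, 0.1, -5.7]
grasp_force: 30.0
t: 21.68
ee_pos: [448.2, 327.0, 153.8]
ft_force: [0.5, -0.4, -5.6]
grasp_force: 30.0
t: 22.1
ee_pos: [448.0, 326.6, 153.7]
ft_force: [-0.1, 0.3, -6.9]
grasp_force: 30.0
t: 22.52
ee_pos: [448.2, 326.7, 153.7]
ft_force: [-0.9, -0.9, -5.5]
grasp_force: 30.0
t: 22.77
ee_pos: [448.2, 326.0, 152.1]
ft_force: [-0.5, 0.3, -5.7]
grasp_force: 30.0
[-0.005  0.004 -0.004] [ 0.25  0.55  1.9   0.88  1.03 -0.73] [-348.   -84.  -310.6]
```

```bash
echo '[[[-8,-2,-7],[-0.005,0.004,-0.004]],[[-16,-4,-14],[0,0,0]],[[-24,-6,-21.5],[0,0,0]],[[-24,-6,-21.5],[0,0,0]],[[-24,-6,-21.5],[0,0,0]]]' > rows.txt && python3 jog.py rows.txt>/dev/null; echo '[[[-24,-6,-21.5],[0,0,0]],[[-24,-6,-21.5],[0,0,0]],[[-24,-6,-21.5],[0,0,0]],[[-24,-6,-21.5],[0,0,0]],[[-24,-6,-21.5],[0,0,0]]]' > rows.txt && python3 jog.py rows.txt>/dev/null;echo '[[[-24,-6,-21.5],[0,0,0]],[[-24,-6,-21.5],[0,0,0]],[[-24,-6,-21.5],[0,0,0]],[[-24,-6,-21.5],[0,0,0]],[[-20,-4,-18],[0,0,0]]]' > rows.txt && python3 jog.py rows.txt>/dev/null; echo '[[[-12,-2,-10],[0,0,0]],[[-4,0,-4],[0,0,0]],[[0,0,0],[0,0,0]],[[0,0,0],[0,0,0]]]' > rows.txt && python3 jog.py rows.txt; python3 - <<'E'
from kin import *
from h import *
o=get_obs();R=Ro.from_rotvec(o["orientation"]);T=tool(42,112);print((R.inv()*T).as_rotvec().round(3),T.inv().apply(np.array([544.5,-136.8,50])-o["ee_pos"]).round(1))
d=get_image("top");s=get_image("scene")["img"];t=d["img"]
f=lambda i,a,b,c,e:cv2.resize(i[a:b,c:e,::-1],(390,297),interpolation=cv2.INTER_CUBIC)
cv2.imwrite("pics/chk.png",np.vstack([np.hstack([f(t,185,275,80,198),f(t,150,260,240,385)]),np.hstack([f(s,70,140,255,347),f(s,120,250,160,330)])]))
E
```

```text
t: 24.35
ee_pos: [545.7, -136.0, 150.3]
orientation: [-1.385, -2.058, -0.535]
ft_force: [0.3, 0.6, -5.1]
width: 60.1
grasp_force: 30.0
[ 0.    -0.002  0.003] [-67.3  -1.4  74.4]
```

View pics/chk.png

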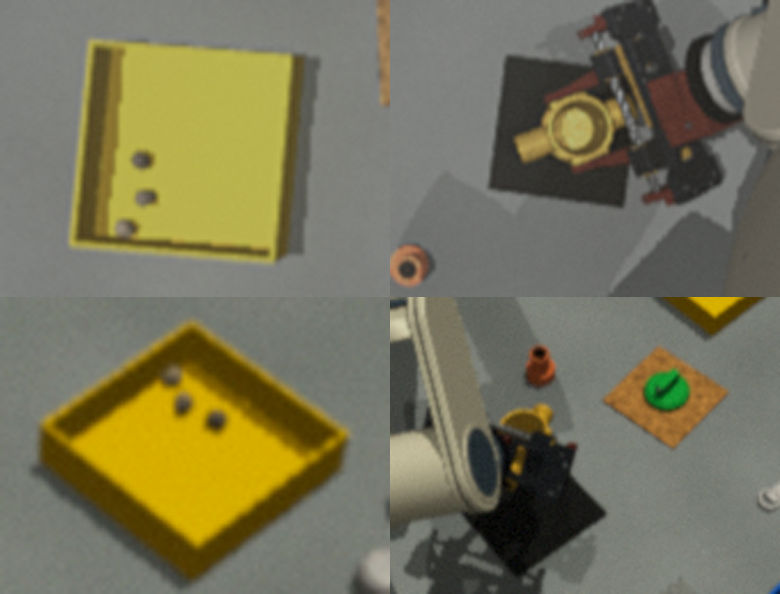

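All three stones are in the tray at panel (142,160), (146,197) and (125,228), and the empty body is above the mat. Lowering.

```bash
echo '[[[-8,-1.4,9],[0,0,0]],[[-17,0,19],[0,0,0]],[[-18,0,20],[0,0,0]],[[-16,0,18],[0,0,0]],[[-8,0,8.5],[0,0,0]]]' > rows.txt && python3 jog.py rows.txt>/dev/null; echo '[[[-3.4,0,3.7],[0,0,0]],[[0,0,0],[0,0,0]],[[0,0,0],[0,0,0]]]' > rows.txt && python3 jog.py rows.txt| grep -E "ee_pos|ft"; for i in 1 2; do echo '[[[-1.3,0,1.5],[0,0,0]],[[0,0,0],[0,0,0]],[[0,0,0],[0,0,0]]]' > rows.txt && python3 jog.py rows.txt| grep -E "ee_pos|ft"; done
```

```text
ee_pos: [545.1, -137.0, 45.3]
ft_force: [0.7, 0.6, -4.5]
ee_pos: [545.2, -137.3, 43.7]
ft_force: [-0.6, -0.2, -5.8]
ee_pos: [544.7, -137.0, 40.9]
ft_force: [0.4, -0.0, -4.8]
```

```bash
for i in 1 2 3 4; do echo '[[[-0.4,0,0.45],[0,0,0]],[[0,0,0],[0,0,0]]]' > rows.txt && python3 jog.py rows.txt| grep -E "ee_pos|ft"; done
```

```text
ee_pos: [544.7, -137.0, 40.1]
ft_force: [-0.3, 0.2, -5.8]
ee_pos: [544.7, -137.0, 39.5]
ft_force: [-0.8, -1.1, -5.9]
ee_pos: [544.7, -137.0, 39.2]
ft_force: [-0.3, 0.3, -2.2]
ee_pos: [544.7, -137.0, 39.2]
ft_force: [-0.7, -2.1, 4.1]
```

```bash
echo '[[[0,0,0],[0,0,0]],[[0,0,0],[0,0,0]],[[0,0,0],[0,0,0]],[[0,0,0],[0,0,0]],[[0,0,0],[0,0,0]]]' > rows.txt && python3 jog.py rows.txt 88|grep -E "ft|width"; echo '[[[0,0,0],[0,0,0]],[[0,0,0],[0,0,0]],[[0,0,-5],[0,0,0]],[[0,0,-15],[0,0,0]],[[0,0,-25],[0,0,0]]]' > rows.txt && python3 jog.py rows.txt|grep -E "ft|width"; echo '[[[0,0,-25],[0,0,0]],[[0,0,-25],[0,0,0]],[[0,0,-25],[0,0,0]],[[0,0,-20],[0,0,0]],[[0,0,0],[0,0,0]]]' > rows.txt && python3 jog.py rows.txt; python3 - <<'E'
from h import *
d=get_image("top");s=get_image("scene")["img"];w=get_image("wrist")["img"]
f=lambda i,a,b,c,e:cv2.resize(i[a:b,c:e,::-1],(390,297),interpolation=cv2.INTER_CUBIC)
t=d["img"];cv2.imwrite("pics/end.png",np.vstack([np.hstack([f(t,140,280,70,445),f(t,150,260,240,385)]),np.hstack([f(w,0,384,0,512),f(s,80,320,100,400)])]))
E
```

```text
ft_force: [-0.7, -1.5, 0.6]
width: 86.6
ft_force: [0.9, 0.3, 0.1]
width: 87.9
t: 27.53
ee_pos: [582.0, -227.3, 145.5]
orientation: [-1.389, -2.063, -0.538]
ft_force: [0.4, 0.2, 0.4]
width: 88.1
grasp_force: 0.0
```

View pics/end.png

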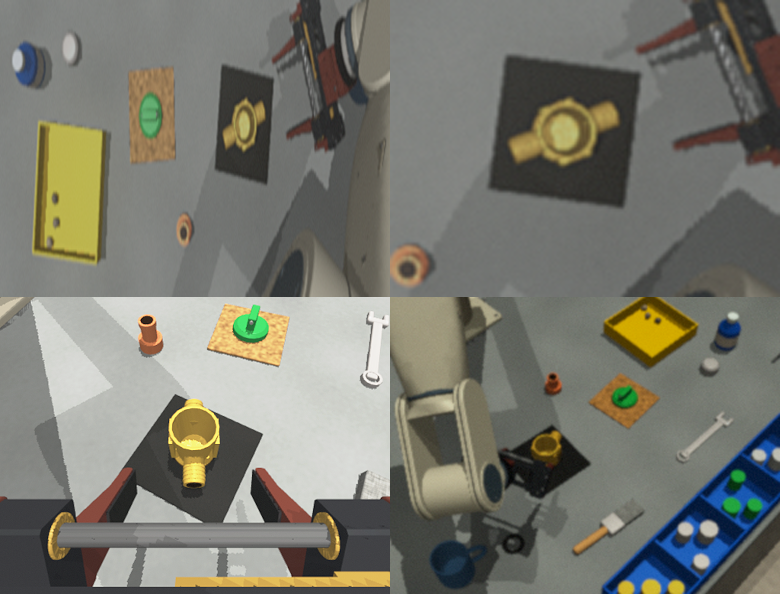

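The empty body stands upright in the middle of the mat at panel (565,130). The cover is flat with its lug up on the cork at (150,115), the three stones are in the tray at (55,220), and the bystanders have not moved. Handing in.

```bash
echo '[[[0,0,0],[0,0,0]],[[0,0,0],[0,0,0]]]' > rows.txt && python3 jog.py rows.txt|head -1; python3 -c "
from workcell import ctrl, get_image, get_obs, close_job
print(close_job())"
```

```text
t: 27.85
the job is handed in; nothing more can be done
None
```

The job is handed in at 27.9 s of the 72 s allowed: the cover lies flat, lug up, on the cork pad, all three stones are in the grit tray, and the empty meter body stands upright on the rubber mat, with the other things on the bench not visibly moved; no verdict was returned.

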